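Screw the brass hose elbow into the vacuum manifold

ROBOT

A 7-joint arm with a two-finger parallel gripper is mounted at the origin on a cart in front of the work surface, level with it; the furniture and walls round the work are solid. World frame = base frame: x ahead of the robot, y to its left, z up, the work surface at z = 0. Lengths are in m, angles in degrees, forces in N, time in s.
With the tool pointing down it reaches from about 0.425 to 0.875 m from the base axis. Payload 4.7 kg.
Tool frame: the origin (TCP) lies between the finger pads; the fingertips stand env.finger_overhang ahead of it and the grasp point (between the pads) lies 5 mm behind it (env.finger_overhang is the distance from the TCP to the fingertips, in m); z points along the fingers, y is the line along which they close (so a half turn about z gives the same grasp; the last joint's range is limited). The gripper opens to 87 mm and grips with 3 to 60 N. Pads are 19 mm wide; open, the fingers measure 117 mm over their backs; the gripper's body (75 mm by 190 mm) begins 51 mm behind the grasp point.
Start: joints at [-70.353, 18.392, -4.016, 83.108, 1.295, 78.541, -3.26], TCP at [0.21, 0.615, 0.237] pointing down, gripper open.
Joint ranges: [-163.93, 163.93], [-17.29, 119.83], [-79.2, 71.16], [3.27, 140.29], [-89.18, 269.18], [5.43, 117.66], [-154.24, 154.24]. Speed limits (degrees/s): [147.25, 147.25, 180, 180, 180, 180, 180].

INTERFACE

Orientations are given as [roll, pitch, yaw] about the fixed x, y, z axes, in that order (R = Rz(yaw) Ry(pitch) Rx(roll)).
In Python, from cell import telemetry, eyes, env, models gives the robot as it stands. The module is installed in compiled form; this text tells all that it offers.
- The arm moves only by the tool drive_tool, never from a script. Its arguments are lists of equal length, an entry for each row: "angular": the turn, a rotation vector about the tool's x, y, z in rad, a list of three; "delta_pos": the shift along the tool's x, y, z in cm, a list of three; "gripper": the finger opening in cm, from 0 to 8.7. A call has 1 to 20 rows; each row shifts and turns the commanded pose from where the row before left it, along the tool's axes as they then stand; what a row does not reach is not made up. A row lasts 1/10 s, in which the tool goes at most 50 mm and 8.59 degrees, less where a joint would pass 70% of its speed; a pose out of reach is approached as far as the arm can. A call with a gripper value outside its range is refused whole. The fingers move at their own pace and stop on an object; "squeeze" is the grip in N (left out, the last holds). Time passes only in rows, so rows that do not move let the fingers close. It gives the time, the measured TCP pose, the force, the opening and the grip force at its end, in the units of the state.
- telemetry.get_obs(): the state, without advancing time (a new reading comes with each control period).
- eyes.read_camera(name): name is "scene" or "top" or "wrist"; returns a dict with "pixels" (400x640x3 uint8, red, green, blue), "mtx" (3x3 intrinsics, pixels), "origin" and "orientation" of the camera in the world. Camera axes: x right, y down, z forward; pixel columns grow to the right and rows downward; lengths in m; the calibration is good to about 2 mm. A picture is of the moment at which its call begins. There is no depth.
- env.sign_off(): hands the job in; it is judged then, once.
Trained networks look in a picture, given as the dict that the camera call returned (one of the last four; its "shot" number tells which), for a name from the list of things; names that differ only in an ending like _2 or _b are one class to them, and where a whole thing is asked for, a point or a joint stands for the part that bears it (a point fixed in the world has none). Each returns a list of dicts, best first, with "p" (0 to 1); they miss things now and then, are a little off and sometimes report something else, mostly with a low value. They report only what shows in the picture. A call takes as long as a camera call.
- models.search_frame(picture, target): "centre" ([column, row] in pixels, amid what is visible of it).
- models.cut_out(picture, target): "pixels" (400x640 bool, what is visible of it) and "centre" ([column, row] in pixels, amid what is visible of it).
The state is a dict: "time_s": time; "qpos": joint angles; "joint_velocities": joint speeds; "effort": joint torques, N m; "tool_pos": TCP position; "tool_rot": TCP orientation; "force": force on the tool from outside, world axes, zero at the start; "wrist_torque": the same for the moment, N m; "grip_width": finger opening in m; "grasp_force": force on a finger pad.
Only numpy, scipy, OpenCV 4.12 (cv2) and the standard library are available. Lean on these libraries where they do the work, as an engineer would, in place of code of your own. Each camera call takes 0.05 s, during which the arm holds its last target. There are 200 camera calls.

TASK

Screw the brass hose elbow into the open middle port of the vacuum manifold. Stand it upright in the port and let go, take it again from above by its flats, feel for the start of the thread and turn it clockwise until the rubber seal is squeezed and the turning gets stiff, stopping with the barb pointing over the red arrow at the back. Let go of it there, and leave the jars, the cup and the tub where they stand.

Things in the scene. Friction and masses are not known exactly. Their poses are not given: they have to be found in the camera images.
- elbow_head (a point): Brass hose elbow, 340 g, 115 x 40 x 132 mm: this point is the centre of its head block, 28 (x) x 40 (y, wrench flats) x 34 (z) mm, with a round cap up to 24 mm above it. +x along the barb, -z down the threaded stem. At the start it lies on one flat (y down), this point 20 mm above the bench, its stem roughly to the robot's right, its barb away from the robot.
- elbow_neck (a point): Middle of the elbow, on its neck, 36 mm from the head along -z; axes as the head. The neck is round, 27 mm thick, from 17 to 60 mm below the head; below it an oval flange, 66 (x) x 40 (y) x 6 mm, its sealing face 66 mm below the head.
- lugs (a point): On the stem axis between the elbow's two thread lugs, 85 mm from the head along -z; axes as the head. The lugs are 7 mm thick pins that stick out to +x and -x, 44 mm over their ends, from the 27 mm round spigot.
- stem_end (a point): End of the elbow's spigot, 107 mm from the head along -z; the last 7 mm taper from 27 to 18 mm.
- barb_end (a point): End of the elbow's barbed outlet, on its axis, 86 mm from the head along +x; the barb is 19 mm thick, 22 mm over its ridges.
- port_mouth (a point): Centre of the mouth of the manifold's open middle port, 62 mm above the bench: z up, x across the bar toward the red arrow. Port 72 mm round, bore 30 mm. A flat lip in the mouth has two opposite gaps 11 mm wide for the lugs; off the gaps the lugs rest on the lip and the elbow stands loosely in the bore, its head 89 mm above the mouth.
- thread (a point): On the port axis where the thread starts, 11 mm below the mouth. The start that ends at the arrow takes the elbow with its barb 85 to 115 degrees anticlockwise (from above) of the arrow, different each time: to be felt. Within 5 degrees of it the elbow sinks 16 mm when pressed down. The other start, half a turn off, ends with the barb backwards.
- seal (a joint): How far the black rubber seal ring of the port (50 mm inside, 67 mm outside, standing 5 mm above the mouth) is squeezed, m: 0 free, 0.0055 at most; 6 N to start, then 3 N per mm. A clockwise turn screws the elbow down 6 mm per 100 degrees, with 2 mm of play. The flange meets the seal 25 to 55 degrees from the start; a hard stop comes at about 145.
- mark (a point): Red arrow, 27 mm long, on a white tab at the back of the port, 55 mm above the bench and 64 mm from the port axis; it points along x, straight away from the port. Friction holds the screwed-in elbow at the angle where it is left.
- bar (a point): Fixed steel vacuum manifold, on the bench under its port axis; its bar runs along y, 46 mm wide, 308 mm long, 45 mm high, on black feet 78 mm wide. Two capped ports, 48 mm round and 69 mm high, stand 105 mm to either side; a valve with a red lever is at the +y end, 188 mm out, a hose stub at the -y end, 192 mm out.
- elbow: The same elbow; origin and axes as for its head.
- blue_bucket: Bystander: white and blue tub with a white lid, 134 mm wide, 84 mm high; origin under its middle.
- red_jar_1: Bystander: specimen jar with a red lid, 66 mm wide, 84 mm high, far back; origin under its middle.
- red_jar_2: Bystander: specimen jar with a red lid, 66 mm wide, 84 mm high, beside the tub; origin under its middle.
- white_cup: Bystander: white and blue specimen cup with a lid, 72 mm wide, 82 mm high; origin under its middle.
- vial: Bystander: slim specimen jar with a red lid, 46 mm wide, 73 mm high; origin under its middle.

How it is judged (in metres and radians):
On the way, in this order (a step that is already met when the one before it is completed fails the run):
1. the elbow stands upright in the port (nose in the bore) and has been let go (angle between elbow_head's own z axis and vertical below 0.2 rad and horizontal distance between stem_end and port_mouth below 0.008 m and z of stem_end in the frame of port_mouth below -0.01 m and contact force between the fingers and elbow below 0.3 N), for 0.2 s.
2. the elbow, standing in the port, is taken again before its barb has come round to the arrow (angle between elbow_head's own z axis and vertical below 0.2 rad and horizontal distance between stem_end and port_mouth below 0.008 m and z of stem_end in the frame of port_mouth below -0.01 m and contact force between the fingers and elbow above 2 N and horizontal distance between barb_end and mark above 0.05 m), for 0.1 s.
At the end, for the whole second after the job is handed in: The elbow is screwed into the port, upright within 4.5 degrees, its head within 8 mm of the port axis and less than 73 mm above the mouth, the seal squeezed by more than 0.7 mm, the barb's end on the arrow's side within 11 mm (7 degrees) of the arrow's line; released and at rest (x of barb_end in the frame of port_mouth above 0.075 m and y of barb_end in the frame of port_mouth between -0.011 and 0.011 m and horizontal distance between elbow_head and port_mouth below 0.008 m and angle between elbow_head's own z axis and vertical below 0.08 rad and z of elbow_head in the frame of port_mouth below 0.073 m and value of joint seal above 0.0007 m and linear speed of elbow below 0.02 m/s); the robot touches nothing.
It fails at once if a jar, cup or tub standing round the work is pushed more than 30 mm away (distance of any of blue_bucket, red_jar_1, red_jar_2, white_cup, vial from where it was at the start of the episode above 0.03 m).
It fails at once if a jar, cup or tub is knocked over (angle between any of blue_bucket, red_jar_1, red_jar_2, white_cup, vial's own z axis and vertical above 0.4 rad).
It also fails if it takes over 53 s, if anything falls off the work surface, if the arm or the gripper's body presses on something with over 40 N, if the wrist force passes 120 N, or if a joint passes its speed limit or range.

## Working session

There is one attempt and no reset: what is moved stays moved. The work goes in short steps, Python scripts to look and compute and a tool call to move; the robot and the scene stay as the last step left them, time stands still between calls to the robot, and variables do not carry over. Pictures are saved under pics/ and viewed, at most 10 in all, crops included, and the job is handed in when it is done.

Besides the shell and the picture viewer there is one more tool, called after "Request:" as a command line: name --argument value ..., lists and objects as JSON in quotes. drive_tool: Moves the arm, as the interface text tells. Its arguments: {"type":"object","properties":{"angular":{"type":"array","items":{"type":"array","items":{"type":"number"}}},"delta_pos":{"type":"array","items":{"type":"array","items":{"type":"number"}}},"gripper":{"type":"array","items":{"type":"number"}},"squeeze":{"type":"number"}},"required":["angular","delta_pos","gripper"]}

```bash
mkdir -p pics; cat > h.py <<'E'
import numpy as np, cv2
from cell import telemetry, eyes, env, models
from scipy.spatial.transform import Rotation as R
def camR(p):
    o=np.array(p["orientation"],float)
    if o.shape==(3,3): return o
    return R.from_euler('xyz',o,degrees=True).as_matrix() if o.size==3 else R.from_quat(o).as_matrix()
def px2w(p,uv,z):
    d=camR(p)@np.linalg.inv(p["mtx"])@np.array([uv[0],uv[1],1.]); o=np.array(p["origin"])
    return o+d*(z-o[2])/d[2]
def w2px(p,X):
    c=np.array(p["mtx"])@(camR(p).T@(np.array(X)-p["origin"])); return c[:2]/c[2]
def tri(obs):
    A=np.zeros((3,3));b=np.zeros(3)
    for p,uv in obs:
        d=camR(p)@np.linalg.inv(p["mtx"])@np.array([uv[0],uv[1],1.]);d/=np.linalg.norm(d)
        M=np.eye(3)-np.outer(d,d);A+=M;b+=M@p["origin"]
    return np.linalg.solve(A,b)
def save(p,n,crop=None,s=1):
    im=p["pixels"][:,:,::-1]
    if crop: im=im[crop[1]:crop[3],crop[0]:crop[2]]
    cv2.imwrite("pics/"+n,cv2.resize(im,None,fx=s,fy=s,interpolation=cv2.INTER_CUBIC))
E
python3 - <<'E'
from h import *
np.set_printoptions(precision=4,suppress=True)
P={n:eyes.read_camera(n) for n in("top","scene")}
print(P["top"]["orientation"],P["top"]["origin"],P["scene"]["orientation"],P["scene"]["origin"])
Z=dict(elbow_head=.02,elbow_neck=.02,lugs=.02,stem_end=.02,barb_end=.02,port_mouth=.062,mark=.055,bar=.04,blue_bucket=.05,red_jar_1=.05,white_cup=.05,vial=.04)
for t,z in Z.items():
  for n in P:
    for r in models.search_frame(P[n],t)[:3 if t=="red_jar_1" else 1]:
        print(t,n,np.round(r["p"],2),np.round(r["centre"]),px2w(P[n],r["centre"],z))
im=np.vstack([P["top"]["pixels"],P["scene"]["pixels"]])
save(dict(pixels=im),"a.png",s=.75)
o=telemetry.get_obs();print(o,env.finger_overhang)
E
```

```text
[-175.1885    0.3091  -91.6494] [0.5123 0.32   1.1746] [-114.7989   -0.5585 -139.6173] [-0.064   1.128   0.5402]
elbow_head top 0.61 [287. 259.] [0.4743 0.4034 0.02  ]
elbow_head scene 0.61 [346. 228.] [0.4853 0.39   0.02  ]
elbow_neck top 0.81 [288. 258.] [0.4763 0.4023 0.02  ]
elbow_neck scene 0.98 [348. 228.] [0.4804 0.3841 0.02  ]
lugs top 0.56 [287. 258.] [0.4768 0.4046 0.02  ]
lugs scene 0.66 [345. 226.] [0.4917 0.3844 0.02  ]
stem_end top 0.72 [287. 257.] [0.4796 0.405  0.02  ]
stem_end scene 0.65 [345. 231.] [0.4772 0.4019 0.02  ]
barb_end top 0.66 [288. 258.] [0.4772 0.4005 0.02  ]
barb_end scene 0.69 [347. 226.] [0.4899 0.3782 0.02  ]
port_mouth top 0.65 [420. 244.] [0.5036 0.0752 0.062 ]
port_mouth scene 0.7 [405. 202.] [0.4041 0.2148 0.062 ]
mark top 0.92 [424. 243.] [0.5047 0.063  0.055 ]
mark scene 0.62 [402. 202.] [0.4188 0.202  0.055 ]
bar top 0.81 [422. 246.] [0.4993 0.0638 0.04  ]
bar scene 0.55 [406. 199.] [0.4339 0.1534 0.04  ]
blue_bucket top 0.89 [350. 185.] [0.655  0.2395 0.05  ]
blue_bucket scene 0.94 [330. 190.] [0.6431 0.2702 0.05  ]
red_jar_1 top 0.89 [404.
[... 259 characters left out ...]
 top 0.62 [198. 268.] [0.4607 0.6225 0.05  ]
white_cup scene 0.86 [292. 260.] [0.4549 0.6275 0.05  ]
vial top 0.82 [422. 146.] [0.7524 0.0531 0.04  ]
{'time_s': 1.3, 'qpos': array([-70.3525,  18.3934,  -4.0175,  83.1077,   1.2932,  78.5407,
        -3.2601]), 'joint_velocities': array([-0.0856,  0.0026, -0.0033,  0.0599, -0.0022, -0.0225, -0.0476]), 'effort': array([ -0.0002, -49.1112,  -0.4032, -31.2764,  -0.0636,   0.0339,
         0.    ]), 'tool_pos': array([0.2099, 0.6152, 0.2366]), 'tool_rot': array([179.9967,   0.0005, 161.1622]), 'force': array([ 0.3556, -0.1346, -0.5304]), 'wrist_torque': array([ 0.0122, -0.0224,  0.0167]), 'grasp_force': 0.0, 'grip_width': 0.0870282550630331} 0.014
```

View pics/a.png

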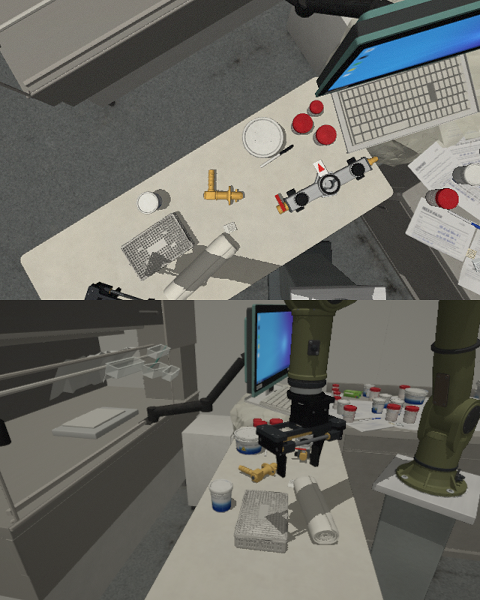

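The top view shows the elbow at about (280,262) full-res, with its barb up and stem to the right. The port is at (439,245), with the arrow up-left at (427,223). I'll zoom in.

```bash
python3 - <<'E'
from h import *
p=eyes.read_camera("top")
save(p,"b.png",(250,190,530,310),2.85)
m=models.cut_out(p,"elbow")[0]; q=np.argwhere(m["pixels"]); print(m["p"],m["centre"],q.min(0),q.max(0),len(q))
print(camR(p), p["mtx"])
E
```

```text
0.95 [288.3, 256.2] [227 271] [273 323] 845
[[-0.02878302 -0.99605015  0.08399784]
 [-0.99957113  0.02913426  0.00295858]
 [-0.00539411 -0.08387666 -0.99646154]] [[451.66222053   0.         317.21804693]
 [  0.         451.66222053 205.30753456]
 [  0.           0.           1.        ]]
```

View pics/b.png

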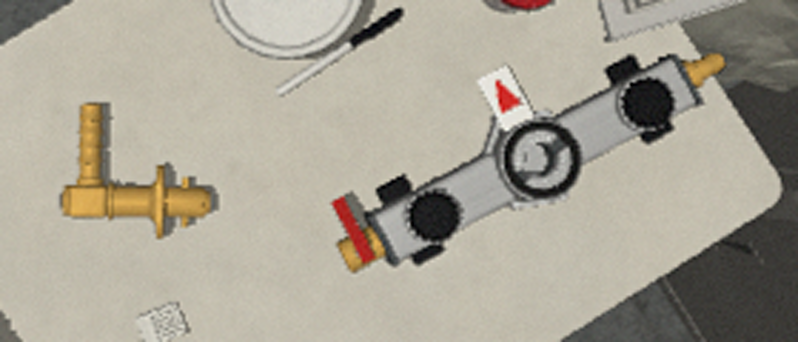

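The elbow head is near crop (91,200), the barb end (91,104), the stem end (214,199) and the port (539,158). The capped ports are at (435,215) and (647,102). Next I work out world positions and the pre-grasp.

```bash
cat >> h.py <<'E'
def Rt(z,y):
    z=np.array(z,float);z/=np.linalg.norm(z);y=np.array(y,float);y-=z*(y@z);y/=np.linalg.norm(y)
    return np.c_[np.cross(y,z),y,z]
def az(a): a=np.radians(a);return np.array([np.cos(a),np.sin(a),0])
def go(pos,Rm,o=None):
    o=o or telemetry.get_obs()
    R0=R.from_euler('xyz',o["tool_rot"],degrees=True).as_matrix()
    rv=R.from_matrix(R0.T@Rm).as_rotvec()
    d=np.array(pos)-o["tool_pos"]
    np.set_printoptions(precision=3,suppress=True)
    print("rot",rv,"deg",np.degrees(np.linalg.norm(rv)),"shift cm before rot",R0.T@d*100,"after rot",Rm.T@d*100)
E
python3 - <<'E'
from h import *
np.set_printoptions(precision=4,suppress=True)
p=eyes.read_camera("top")
f=lambda x,y,z:px2w(p,(250+x/2.85,190+y/2.85),z)
h=f(91,200,.03);b=f(91,104,.025);s=f(214,199,.022)
print("head",h,"barb",b,"stem",s, np.linalg.norm(b-h),np.linalg.norm(s-h))
print("az barb",np.degrees(np.arctan2(*(b-h)[1::-1])),"az stem",np.degrees(np.arctan2(*(s-h)[1::-1])))
pm=f(539,158,.066);c1=f(435,215,.069);c2=f(647,102,.069);mk=f(506,98,.055)
print("port",pm,(c1+c2)/2,"mark",mk);d=c1-c2;print("bar +y az",np.degrees(np.arctan2(d[1],d[0])),np.linalg.norm(d), "mark az",np.degrees(np.arctan2(*(mk-pm)[1::-1])))
st=(s-h);st[2]=0;st/=np.linalg.norm(st)
n=h+st*.038;n[2]=.02
a=np.radians(30);tz=np.cos(a)*np.array([0,0,-1])+np.sin(a)*st
T=Rt(tz,b-h);print("neck",n,T)
go(n-tz*.16,T)
E
```

```text
head [0.4728 0.4162 0.03  ] barb [0.5578 0.4147 0.025 ] stem [0.4703 0.3075 0.022 ] 0.08513502308552917 0.10907379868010818
az barb -0.9930316955450612 az stem -91.32820662445624
port [0.4988 0.0286 0.066 ] [0.4985 0.0274 0.069 ] mark [0.5513 0.0517 0.055 ]
bar +y az 116.0661973731004 0.20674773234677776 mark az 23.68769756914833
neck [0.4719 0.3782 0.02  ] [[-0.0144  0.9998 -0.0116]
 [ 0.8661  0.0067 -0.4999]
 [-0.4997 -0.0172 -0.866 ]]
rot [ 0.337 -0.444  1.201] deg 75.86428193646735 shift cm before rot [-30.037  -6.339   7.805] after rot [-10.076  26.408  14.299]
```

Request:
drive_tool --angular '[[0,0,0],[0,0,0],[0,0,0],[0,0,0],[0,0,0],[0,0,0],[0,0,0],[0.0337,-0.0444,0.1201],[0.0337,-0.0444,0.1201],[0.0337,-0.0444,0.1201],[0.0337,-0.0444,0.1201],[0.0337,-0.0444,0.1201],[0.0337,-0.0444,0.1201],[0.0337,-0.0444,0.1201],[0.0337,-0.0444,0.1201],[0.0337,-0.0444,0.1201],[0.0337,-0.0444,0.1201],[0,0,0]]' --delta_pos '[[-4.29,-0.9,1.1],[-4.29,-0.9,1.1],[-4.29,-0.9,1.1],[-4.29,-0.9,1.1],[-4.29,-0.9,1.1],[-4.29,-0.9,1.1],[-4.29,-0.9,1.1],[0,0,0],[0,0,0],[0,0,0],[0,0,0],[0,0,0],[0,0,0],[0,0,0],[0,0,0],[0,0,0],[0,0,0],[0,0,0]]' --gripper '[8.7,8.7,8.7,8.7,8.7,8.7,8.7,8.7,8.7,8.7,8.7,8.7,8.7,8.7,8.7,8.7,8.7,8.7]'

```text
time_s: 3.25
tool_pos: [0.4735, 0.4594, 0.1574]
tool_rot: [-178.8, 30.1, 91.0]
force: [-1.2, 0.1, -0.2]
grip_width: 0.0869
grasp_force: 0.0
```

```bash
python3 - <<'E'
from h import *
np.set_printoptions(precision=4,suppress=True)
p=eyes.read_camera("wrist");save(p,"c.png")
o=telemetry.get_obs();print(o["time_s"],o["qpos"],o["tool_pos"],o["tool_rot"])
for X in([.4728,.4162,.02],[.5578,.4147,.02],[.4703,.3075,.02],[.4719,.3782,.02]):print(w2px(p,X))
E
```

```text
3.3 [-66.1993  41.2553  19.1528  66.3963   6.2601  97.5787 -48.5743] [0.4738 0.4589 0.1581] [-178.7885   30.0272   91.1531]
[320.1459 157.3185]
[421.2867 160.3701]
[316.9007 240.0684]
[318.8058 190.7633]
```

View pics/c.png

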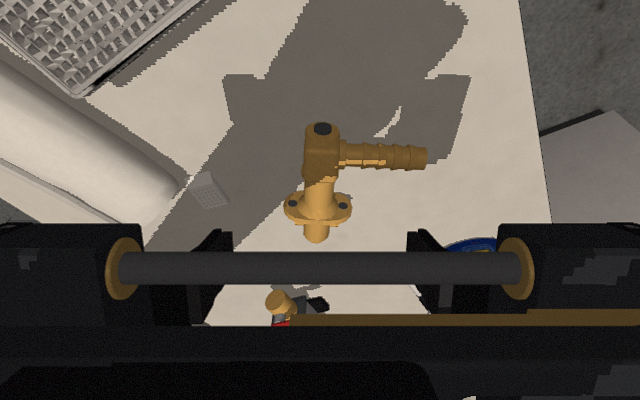

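The wrist view shows the head at (321,155), barb end at (426,157) and stem end at (316,238). All are within about 2 mm of prediction, so I'll descend and grip.

```bash
python3 - <<'E'
from h import *
st=az(-91.5);a=np.radians(30);tz=np.cos(a)*np.array([0,0,-1])+np.sin(a)*st
go(np.array([.4722,.3785,.021])-tz*.001,Rt(tz,az(-1.5)))
E
```

```text
rot [0.002 0.001 0.04 ] deg 2.3003796095183398 shift cm before rot [-0.098  0.019 15.801] after rot [-0.111  0.055 15.8  ]
```

Request:
drive_tool --angular '[[0,0,0.03],[0,0,0],[0,0,0],[0,0,0],[0,0,0],[0,0,0],[0,0,0],[0,0,0],[0,0,0],[0,0,0],[0,0,0]]' --delta_pos '[[-0.1,0.03,3.8],[0,0,4],[0,0,4],[0,0,3],[0,0,1],[0,0,0],[0,0,0],[0,0,0],[0,0,0],[0,0,0],[0,0,0]]' --gripper '[8.7,8.7,8.7,8.7,8.7,8.7,1,1,1,1,1]' --squeeze 45

```text
time_s: 4.4
tool_pos: [0.4725, 0.3792, 0.0235]
tool_rot: [-179.9, 30.0, 89.0]
force: [-0.2, 0.6, 0.4]
grip_width: 0.0554
grasp_force: 0.0
```

Request:
drive_tool --angular '[[0,0,0],[0,0,0],[0,0,0],[0,0,0],[0,0,0],[0,0,0]]' --delta_pos '[[0,0,0],[0,0,0],[0,0,0],[0,0,0],[0,0,0],[0,0,0]]' --gripper '[1,1,1,1,1,1]'

```text
time_s: 5.0
tool_pos: [0.472, 0.3786, 0.0232]
tool_rot: [-179.8, 30.0, 89.0]
force: [-1.2, -0.2, 0.2]
grip_width: 0.0256
grasp_force: 45.0
```

```bash
cat >> h.py <<'E'
def tool():
    o=telemetry.get_obs();return np.array(o["tool_pos"]),R.from_euler('xyz',o["tool_rot"],degrees=True).as_matrix()
def T4(p,Rm): M=np.eye(4);M[:3,:3]=Rm;M[:3,3]=p;return M
E
python3 - <<'E'
from h import *
p,Rm=tool(); bx=az(-1.2); E=T4([.4725,.4162,.02],np.c_[bx,[0,0,-1],np.cross(bx,[0,0,-1])])
G=np.linalg.inv(T4(p,Rm))@E; np.save("G.npy",G)
b=26-45
D=T4([.4986,.028,.215],np.c_[az(b),az(b+90),[0,0,1]])
T=D@np.linalg.inv(G); print(G,T)
go(T[:3,3],T[:3,:3])
print(Rm.T@[0,0,1])
E
```

```text
[[-2.57895473e-03  5.00315453e-01  8.65839359e-01  3.41676397e-02]
 [ 9.99995683e-01  2.50980347e-03  1.52828596e-03 -2.35471793e-04]
 [-1.40846154e-03  8.65839562e-01 -5.00319766e-01 -1.60087425e-02]
 [ 0.00000000e+00  0.00000000e+00  0.00000000e+00  1.00000000e+00]] [[ 0.16044833  0.94633161  0.28055806  0.49783208]
 [ 0.47389718 -0.32319368  0.81912594  0.02484513]
 [ 0.86583936  0.00152829 -0.50031977  0.17740718]
 [ 0.          0.          0.          1.        ]]
rot [-0.093  1.557  0.331] deg 91.37152285785606 shift cm before rot [-38.299   3.229   4.315] after rot [ -3.002  13.9   -35.967]
[-0.5   -0.003 -0.866]
```

Request:
drive_tool --angular '[[0,0,0],[0,0,0],[0,0,0],[-0.0078,0.13,0.0276],[-0.0078,0.13,0.0276],[-0.0078,0.13,0.0276],[-0.0078,0.13,0.0276],[-0.0078,0.13,0.0276],[-0.0078,0.13,0.0276],[-0.0078,0.13,0.0276],[-0.0078,0.13,0.0276],[-0.0078,0.13,0.0276],[-0.0078,0.13,0.0276],[-0.0078,0.13,0.0276],[-0.0078,0.13,0.0276],[0,0,0],[0,0,0]]' --delta_pos '[[-2.5,0,-4.3],[-2.5,0,-4.3],[-2.5,0,-4.3],[0,0,0],[0,0,0],[0,0,0],[0,0,0],[0,0,0],[0,0,0],[0,0,0],[0,0,0],[0,0,0],[0,0,0],[0,0,0],[0,0,0],[0,0,0],[0,0,0]]' --gripper '[1,1,1,1,1,1,1,1,1,1,1,1,1,1,1,1,1]'

```text
time_s: 6.7
tool_pos: [0.4671, 0.3805, 0.1688]
tool_rot: [179.8, -54.2, 73.0]
force: [0.1, 0.3, -2.6]
grip_width: 0.0261
grasp_force: 45.0
```

```bash
python3 - <<'E'
from h import *
o=telemetry.get_obs();print(o["time_s"],o["qpos"],o["tool_pos"],o["tool_rot"])
G=np.load("G.npy");b=26-45
D=T4([.4986,.028,.215],np.c_[az(b),az(b+90),[0,0,1]])
T=D@np.linalg.inv(G);go(T[:3,3],T[:3,:3])
E
```

```text
6.7 [-47.55023556   0.65370212  28.64282321 131.03275922 -79.88103041
  41.94830196  25.09327141] [0.46706141 0.38048397 0.16877082] [179.81372175 -54.17826916  73.00480691]
rot [-0.025  0.101  0.017] deg 6.044206879730973 shift cm before rot [-18.679  13.427 -27.31 ] after rot [-15.612  14.407 -28.7  ]
```

Request:
drive_tool --angular '[[0,0,0],[0,0,0],[0,0,0],[0,0,0],[0,0,0],[0,0,0],[0,0,0],[0,0,0],[0,0,0],[0,0,0]]' --delta_pos '[[-2.34,1.68,-3.41],[-2.34,1.68,-3.41],[-2.34,1.68,-3.41],[-2.34,1.68,-3.41],[-2.34,1.68,-3.41],[-2.34,1.68,-3.41],[-2.34,1.68,-3.41],[-2.34,1.68,-3.41],[0,0,0],[0,0,0]]' --gripper '[1,1,1,1,1,1,1,1,1,1]'

```text
time_s: 7.7
tool_pos: [0.4992, 0.0241, 0.1765]
tool_rot: [179.8, -54.1, 73.0]
force: [0.4, 0.4, -2.7]
grip_width: 0.0259
grasp_force: 45.0
```

```bash
python3 - <<'E'
from h import *
o=telemetry.get_obs();print(o["time_s"],o["qpos"],o["tool_pos"],o["tool_rot"])
G=np.load("G.npy");b=26-45
D=T4([.4986,.028,.215],np.c_[az(b),az(b+90),[0,0,1]])
T=D@np.linalg.inv(G);go(T[:3,3],T[:3,:3])
p=eyes.read_camera("wrist");q=eyes.read_camera("top")
save(dict(pixels=np.vstack([p["pixels"],q["pixels"][130:330]])),"d.png")
E
```

```text
7.7 [-18.74939128  14.81861411  51.66270144 120.11749212 -62.90305566
  83.95076632  44.22119768] [0.49915537 0.02406066 0.17652901] [179.79867847 -54.13316691  73.03288956]
rot [-0.025  0.102  0.017] deg 6.091840861280517 shift cm before rot [ 0.093 -0.149 -0.022] after rot [ 0.092 -0.15  -0.017]
```

View pics/d.png

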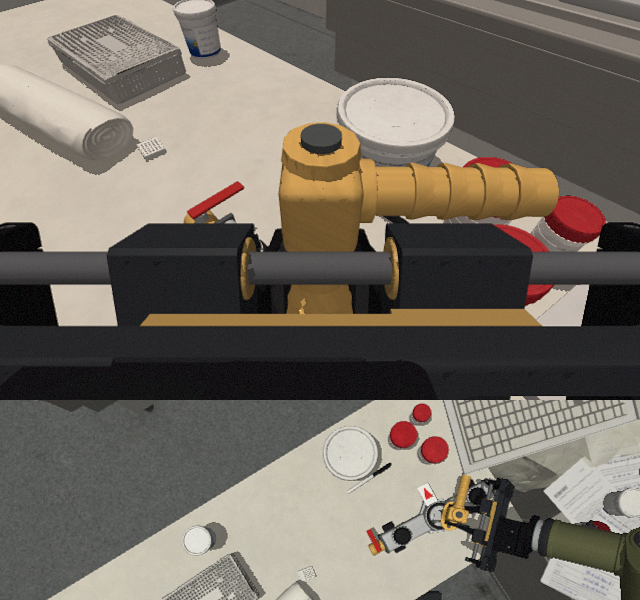

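Now the elbow hangs near the port with its cap at wrist (321,138) and barb to the right. The tilt still needs 6°.

Request:
drive_tool --angular '[[-0.025,0.1,0.017],[0,0,0],[0,0,0]]' --delta_pos '[[0.09,-0.15,0],[0,0,0],[0,0,0]]' --gripper '[1,1,1]'

```text
time_s: 8.1
tool_pos: [0.4967, 0.0274, 0.1773]
tool_rot: [180.0, -60.1, 71.3]
force: [0.5, 0.0, -2.1]
grip_width: 0.026
grasp_force: 45.0
```

```bash
python3 - <<'E'
from h import *
np.set_printoptions(precision=4,suppress=True)
p=eyes.read_camera("wrist");q=eyes.read_camera("top");s=eyes.read_camera("scene")
t,Rm=tool();E=T4(t,Rm)@np.load("G.npy");print(E)
loc=dict(cap=[0,0,.024],barb=[.086,0,0],stem=[0,0,-.107])
for k,v in loc.items():
    X=E[:3,:3]@v+E[:3,3];print(k,X,[w2px(c,X) for c in(p,q,s)])
print("port",w2px(q,[.4986,.028,.066]),w2px(s,[.4986,.028,.066]))
a=cv2.resize(p["pixels"][100:300,240:560],(800,500)[:2] and (640,400))[:, :]
im=np.hstack([cv2.resize(q["pixels"][200:280,390:490],(400,320)),cv2.resize(s["pixels"][150:230,360:460],(400,320))])
w=cv2.resize(p["pixels"][110:230,250:570],(800,280)[:2])
save(dict(pixels=np.vstack([im,w])),"e.png")
E
```

```text
[[ 0.9461  0.3239 -0.0027  0.4982]
 [-0.3239  0.9461 -0.0022  0.0303]
 [ 0.0018  0.0029  1.      0.216 ]
 [ 0.      0.      0.      1.    ]]
cap [0.4981 0.0302 0.24  ] [array([318.7494, 144.9008]), array([460.6432, 246.1978]), array([413.4074, 124.8905])]
barb [0.5795 0.0024 0.2161] [array([538.5499, 195.922 ]), array([468.1182, 207.2885]), array([395.1911, 126.2678])]
stem [0.4984 0.0305 0.109 ] [array([319.2189, 324.0533]), array([443.1488, 245.6966]), array([409.1057, 163.5388])]
port [439.3801 245.5099] [408.146  175.2819]
```

View pics/e.png

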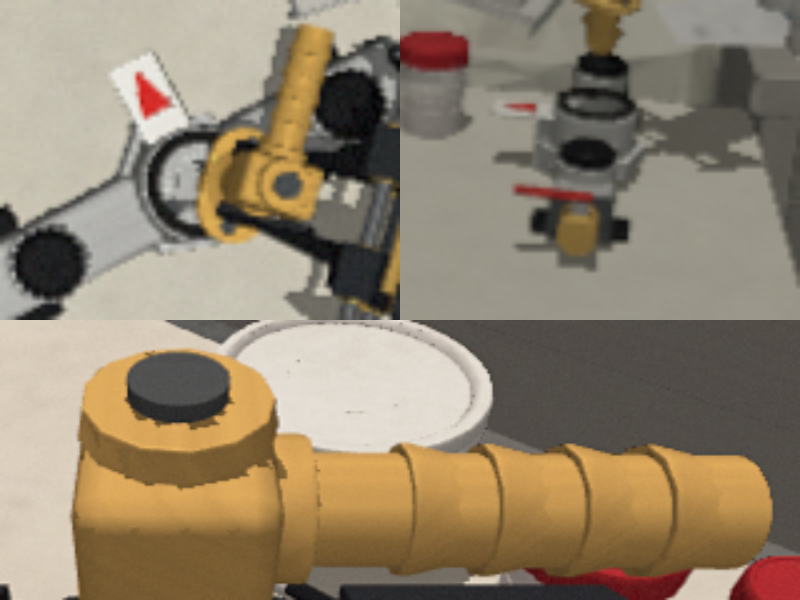

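Top crop: the cap is at full-res (462,246) and the barb end at (469,209). Scene: the stem end is at (410.7,163) and the port ring at (408.8,175.7). Wrist: the cap disc is at (321,132) and the barb end at (553,190). The prediction is off by a few mm, so I'll triangulate.

```bash
python3 - <<'E'
from h import *
from scipy.optimize import least_squares
np.set_printoptions(precision=4,suppress=True)
p=eyes.read_camera("wrist");q=eyes.read_camera("top");s=eyes.read_camera("scene")
E0=T4(*tool())@np.load("G.npy")
obs=[(q,[0,0,.024],(462,246),1),(q,[.086,0,0],(469,209),1),(s,[0,0,-.107],(410.7,163.5),1),(p,[0,0,.024],(321,132),3),(p,[.086,0,0],(552,190),3)]
cap=tri([(q,(462,246)),(p,(321,132))]);print("cap",cap,"barb",tri([(q,(469,209)),(p,(552,190))]))
def E(x):return E0@T4(x[:3]/1e3,R.from_rotvec(x[3:]/100).as_matrix())
def f(x,w=1):
    M=E(x);r=[]
    for c,l,uv,sg in obs: r+=list((w2px(c,M[:3,:3]@l+M[:3,3])-uv)/sg)
    return np.r_[r,x/np.array([3,3,3,4,4,4])*w]
r=least_squares(f,np.zeros(6));print(r.x,r.fun[:10]);M=E(r.x);print(M,"stem",M[:3,:3]@[0,0,-.107]+M[:3,3])
print("angle to +z of hand",w2px(p,E0[:3,3]))
E
```

```text
cap [0.4988 0.0294 0.2465] barb [0.5773 0.0006 0.2233]
[ 1.044  -0.4306  5.7916 -2.5874 -0.4074 -1.6655] [-0.2873 -0.2162  1.2271 -2.089  -0.924  -1.8606 -0.3732  0.6287 -1.4287
  0.3755]
[[ 0.9403  0.3404  0.0021  0.4989]
 [-0.3403  0.94    0.0231  0.0292]
 [ 0.0059 -0.0224  0.9997  0.2216]
 [ 0.      0.      0.      1.    ]] stem [0.4987 0.0267 0.1146]
angle to +z of hand [317.2191 198.7616]
```

Request:
drive_tool --angular '[[0,0,0],[0,0,0],[0,0,0],[0,0,0],[0,0,0],[0,0,0],[0,0,0]]' --delta_pos '[[-1.73,0,1],[-1.73,0,1],[-0.87,0,0.5],[-0.43,0,0.25],[-0.26,0,0.15],[0,0,0],[0,0,0]]' --gripper '[1,1,1,1,1,1,1]'

```text
time_s: 9.1
tool_pos: [0.4977, 0.0261, 0.12]
tool_rot: [179.6, -60.1, 71.4]
force: [-0.7, -1.0, -4.5]
grip_width: 0.0265
grasp_force: 45.0
```

Request:
drive_tool --angular '[[0,0,0],[0,0,0],[0,0,0],[0,0,0],[0,0,0]]' --delta_pos '[[-0.26,0,0.15],[-0.26,0,0.15],[-0.26,0,0.15],[0,0,0],[0,0,0]]' --gripper '[1,1,1,1,1]'

```text
time_s: 9.6
tool_pos: [0.4977, 0.0262, 0.1103]
tool_rot: [179.7, -60.1, 71.3]
force: [1.6, -2.8, -4.7]
grip_width: 0.0262
grasp_force: 45.0
```

Request:
drive_tool --angular '[[0,0,0],[0,0,0],[0,0,0],[0,0,0]]' --delta_pos '[[-0.17,0,0.1],[-0.17,0,0.1],[0,0,0],[0,0,0]]' --gripper '[1,1,1,1]'

```text
time_s: 10.0
tool_pos: [0.4979, 0.0268, 0.1092]
tool_rot: [179.6, -60.5, 71.5]
force: [-2.2, -5.5, 7.7]
grip_width: 0.0261
grasp_force: 45.0
```

Request:
drive_tool --angular '[[0,0,0],[0,0,0],[0,0,0],[0,0,0],[0,0,0],[0,0,0],[0,0,0],[0,0,0],[0,0,0],[0,0,0],[0,0,0]]' --delta_pos '[[0,0,0],[0,0,0],[0,0,0],[0,0,0],[0,0,0],[0,0,-1],[0,0,-2],[0,0,-4],[0,0,-4],[0,0,-2],[0,0,0]]' --gripper '[8.7,8.7,8.7,8.7,8.7,8.7,8.7,8.7,8.7,8.7,8.7]'

```text
time_s: 11.1
tool_pos: [0.4609, -0.0839, 0.1727]
tool_rot: [179.4, -60.1, 71.4]
force: [1.1, 0.7, -0.5]
grip_width: 0.0867
grasp_force: 0.0
```

```bash
python3 - <<'E'
from h import *
o=telemetry.get_obs();print(o["time_s"],o["qpos"],o["tool_pos"],o["tool_rot"],o["force"])
p=eyes.read_camera("wrist");q=eyes.read_camera("top");s=eyes.read_camera("scene")
M=[.4986,.028,.151];b=az(-19)*.086
for c in(p,q,s):print(w2px(c,np.add(M,[0,0,.024])),w2px(c,M+b))
im=np.hstack([cv2.resize(q["pixels"][200:280,390:490],(400,320)),cv2.resize(s["pixels"][140:220,360:460],(400,320))])
w=cv2.resize(p["pixels"][:240],(748,280))
w=np.hstack([w,np.zeros((280,52,3),np.uint8)])
save(dict(pixels=np.vstack([im,w])),"f.png")
E
```

```text
11.1 [ -2.62435285  25.51825644  53.35851064 116.6278014  -64.09240427
  99.58054676  57.43248716] [ 0.46085018 -0.08390785  0.17272087] [179.38977818 -60.06840421  71.35011215] [ 1.07797509  0.72111125 -0.50049906]
[316.77048396 122.48632787] [430.43198688 150.70734406]
[452.46137093 245.74857414] [459.77594801 209.36546053]
[411.49073814 144.3036687 ] [393.84100646 144.5596753 ]
```

View pics/f.png

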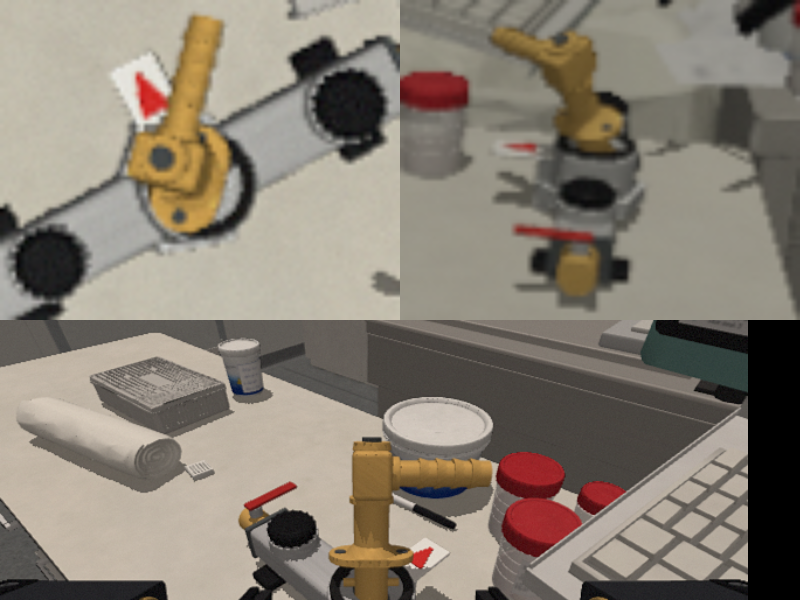

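The elbow leans: in the top view the cap is at full-res (430.5,239.3) and the barb end at (441.3,205.3). In scene the cap is at (400.8,150) and the barb end at (383,148.7). In the wrist view the cap is at (318,103) and the barb end at (417.5,131). I'll fit its pose.

```bash
python3 - <<'E'
from h import *
from scipy.optimize import least_squares
np.set_printoptions(precision=4,suppress=True)
p=eyes.read_camera("wrist");q=eyes.read_camera("top");s=eyes.read_camera("scene")
B=np.c_[az(-19),az(71),[0,0,1]]
C=[0,0,.024];b=[.086,0,0]
obs=[(q,C,(430.5,239.3),1),(q,b,(441.3,205.3),1),(s,C,(400.8,150),1),(s,b,(383.2,148.7),1),(p,C,(318.3,103),1.5),(p,b,(416,131),1.5)]
def E(x):
    Rm=R.from_rotvec(x[3:]).as_matrix()@B; return T4(np.array([.4986,.028,.151])+x[:3]/1e3,Rm)
def f(x):
    M=E(x);r=[]
    for c,l,uv,sg in obs: r+=list((w2px(c,M[:3,:3]@l+M[:3,3])-uv)/sg)
    return np.r_[r]
r=least_squares(f,np.zeros(6));print(r.x,r.fun);M=E(r.x);np.save("M.npy",M)
print(M);print("tilt",np.degrees(np.arccos(M[2,2])),"lean az",np.degrees(np.arctan2(M[1,2],M[0,2])),"barb az",np.degrees(np.arctan2(M[1,0],M[0,0])))
for d in(.036,.066,.085,.107):print(d,M[:3,3]-M[:3,2]*d)
E
```

```text
[16.4329 25.8983 27.7356 -2.0608  0.7698  0.5865] [-0.2146  0.9836 -1.2531 -0.2489 -0.3146 -0.6466  1.062   0.4231 -0.6299
 -0.1042  1.4359  0.3415]
[[ 0.8919 -0.4339 -0.1272  0.515 ]
 [-0.1419 -0.5357  0.8324  0.0539]
 [-0.4293 -0.7244 -0.5394  0.1787]
 [ 0.      0.      0.      1.    ]]
tilt 122.64030209314133 lean az 98.68571466672692 barb az -9.03979025441083
0.036 [0.5196 0.0239 0.1982]
0.066 [ 0.5234 -0.001   0.2143]
0.085 [ 0.5258 -0.0169  0.2246]
0.107 [ 0.5286 -0.0352  0.2364]
```

```bash
cat > fit.py <<'E'
from h import *
from scipy.optimize import least_squares
np.set_printoptions(precision=4,suppress=True)
p=eyes.read_camera("wrist");q=eyes.read_camera("top");s=eyes.read_camera("scene")
B=np.c_[az(-19),az(71),[0,0,1]]
C=[0,0,.024];b=[.086,0,0]
obs=[(q,C,(430.5,239.3),1),(q,b,(441.3,205.3),1),(s,C,(400.8,150),1),(s,b,(383.2,148.7),1),(p,C,(318.3,103),1.5),(p,b,(416,131),1.5)]
def E(x):
    Rm=R.from_rotvec(x[3:]).as_matrix()@B; return T4(np.array([.4986,.028,.151])+x[:3]/1e3,Rm)
def f(x):
    M=E(x);r=[]
    for c,l,uv,sg in obs: r+=list((w2px(c,M[:3,:3]@l+M[:3,3])-uv)/sg)
    lug=M[:3,3]-M[:3,2]*.085
    return np.r_[r,(lug-[.4986,.028,.063])/.003]
t=np.array([-np.sin(np.radians(71)),np.cos(np.radians(71)),0])
r=least_squares(f,np.r_[0,0,0,t*.4]);print(r.x,r.fun);M=E(r.x);np.save("M.npy",M)
print(M);print("tilt",np.degrees(np.arccos(M[2,2])),"lean az",np.degrees(np.arctan2(M[1,2],M[0,2])),"barb az",np.degrees(np.arctan2(M[1,0],M[0,0])))
for d in(.036,.066,.085,.107):print(d,M[:3,3]-M[:3,2]*d)
E
python3 fit.py
```

```text
[ 9.9849 36.2316 -7.4246 -0.4124  0.1443  0.0745] [-0.2833  1.17   -1.4206 -0.2261 -0.2261 -0.4767  1.0109  0.3986 -0.6036
  0.4625  1.7481  0.264  -0.1983  0.6217  1.1853]
[[ 0.9663  0.2255  0.1245  0.5086]
 [-0.2569  0.8778  0.4043  0.0642]
 [-0.0181 -0.4227  0.9061  0.1436]
 [ 0.      0.      0.      1.    ]]
tilt 25.026585226554705 lean az 72.88879998161741 barb az -14.890735526787479
0.036 [0.5041 0.0497 0.111 ]
0.066 [0.5004 0.0375 0.0838]
0.085 [0.498  0.0299 0.0666]
0.107 [0.4953 0.021  0.0466]
```

```bash
python3 - <<'E'
from h import *
M=np.load("M.npy");T=np.c_[M[:3,0],-M[:3,1],-M[:3,2]]
pre=M[:3,3]+M[:3,2]*.11
p,Rm=tool();print("up",Rm.T@[0,0,.12]*100)
print(pre);go(pre,T)
E
```

```text
up [10.41457009  0.01660703 -5.96124601]
[0.52227652 0.10870608 0.24324771]
rot [-1.104 -1.17   1.186] deg 114.51961376028706 shift cm before rot [16.082 -0.211 13.563] after rot [  0.994 -14.82  -14.9  ]
```

Request:
drive_tool --angular '[[0,0,0],[0,0,0],[0,0,0],[-0.0789,-0.0836,0.0847],[-0.0789,-0.0836,0.0847],[-0.0789,-0.0836,0.0847],[-0.0789,-0.0836,0.0847],[-0.0789,-0.0836,0.0847],[-0.0789,-0.0836,0.0847],[-0.0789,-0.0836,0.0847],[-0.0789,-0.0836,0.0847],[-0.0789,-0.0836,0.0847],[-0.0789,-0.0836,0.0847],[-0.0789,-0.0836,0.0847],[-0.0789,-0.0836,0.0847],[-0.0789,-0.0836,0.0847],[-0.0789,-0.0836,0.0847],[0,0,0]]' --delta_pos '[[3.47,0,-2],[3.47,0,-2],[3.47,0,-2],[0,0,0],[0,0,0],[0,0,0],[0,0,0],[0,0,0],[0,0,0],[0,0,0],[0,0,0],[0,0,0],[0,0,0],[0,0,0],[0,0,0],[0,0,0],[0,0,0],[0,0,0]]' --gripper '[8.7,8.7,8.7,8.7,8.7,8.7,8.7,8.7,8.7,8.7,8.7,8.7,8.7,8.7,8.7,8.7,8.7,8.7]'

```text
time_s: 13.35
tool_pos: [0.4711, -0.0822, 0.2937]
tool_rot: [163.6, -3.7, -2.0]
force: [0.4, 0.8, 0.2]
grip_width: 0.0871
grasp_force: 0.0
```

```bash
python3 - <<'E'
from h import *
M=np.load("M.npy");T=np.c_[M[:3,0],-M[:3,1],-M[:3,2]]
pre=M[:3,3]+M[:3,2]*.11
go(pre,T);o=telemetry.get_obs();print(o["qpos"],o["tool_pos"],o["time_s"])
E
```

```text
rot [-0.155 -0.157  0.181] deg 16.358240544869087 shift cm before rot [  4.106 -19.978  -0.332] after rot [  0.127 -20.043  -3.789]
[ 30.888  -6.603 -33.372 104.707  13.256  78.716 -97.294] [ 0.471 -0.082  0.294] 13.35
```

Request:
drive_tool --angular '[[0,0,0],[0,0,0],[0,0,0],[0,0,0],[0,0,0],[-0.052,-0.052,0.06],[-0.052,-0.052,0.06],[-0.052,-0.052,0.06],[0,0,0],[0,0,0]]' --delta_pos '[[0.82,-4,-0.07],[0.82,-4,-0.07],[0.82,-4,-0.07],[0.82,-4,-0.07],[0.82,-4,-0.07],[0,0,0],[0,0,0],[0,0,0],[0,0,0],[0,0,0]]' --gripper '[8.7,8.7,8.7,8.7,8.7,8.7,8.7,8.7,8.7,8.7]'

```text
time_s: 14.35
tool_pos: [0.5219, 0.1049, 0.2436]
tool_rot: [154.9, 1.0, -15.0]
force: [1.1, -0.1, 0.5]
grip_width: 0.0868
grasp_force: 0.0
```

```bash
python3 - <<'E'
from h import *
np.set_printoptions(precision=4,suppress=True)
M=np.load("M.npy");T=np.c_[M[:3,0],-M[:3,1],-M[:3,2]]
go(M[:3,3],T);o=telemetry.get_obs();print(o["qpos"],o["tool_pos"],o["time_s"])
p=eyes.read_camera("wrist")
for l in([0,0,.024],[.086,0,0],[0,0,-.066]):print(w2px(p,M[:3,:3]@l+M[:3,3]))
q=eyes.read_camera("top")
save(dict(pixels=np.vstack([p["pixels"],cv2.resize(q["pixels"][200:300,380:540],(320,200)).repeat(1,0) if 0 else np.hstack([cv2.resize(q["pixels"][200:300,380:540],(320,200)),np.zeros((200,320,3),np.uint8)])])),"g.png")
E
```

```text
rot [ 0.001 -0.    -0.002] deg 0.1285355940548348 shift cm before rot [-0.062 -0.367 10.873] after rot [-0.057 -0.357 10.874]
[   8.99    20.646  -44.169   88.824   29.234   96.953 -142.396] [0.522 0.105 0.244] 14.35
[314.905 212.743]
[314.636  87.266]
[316.077 186.919]
```

View pics/g.png

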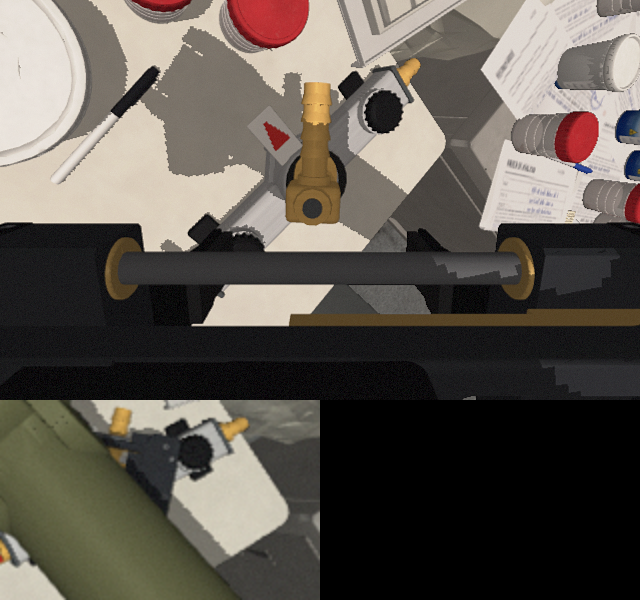

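The wrist view shows the cap at (312,208) and barb end at (318,88), matching the fit to about 2 mm. I descend and close on the flats.

Request:
drive_tool --angular '[[0,0,0.03],[0,0,0],[0,0,0],[0,0,0],[0,0,0],[0,0,0],[0,0,0],[0,0,0],[0,0,0],[0,0,0],[0,0,0],[0,0,0],[0,0,0],[0,0,0]]' --delta_pos '[[-0.06,-0.4,3],[0,0,4],[0,0,2.9],[0,0,1],[0,0,0],[0,0,0],[0,0,0],[0,0,0],[0,0,0],[0,0,0],[0,0,0],[0,0,0],[0,0,0],[0,0,0]]' --gripper '[8.7,8.7,8.7,8.7,2,2,2,2,2,2,2,2,2,2]' --squeeze 30

```text
time_s: 15.85
tool_pos: [0.5092, 0.0649, 0.1441]
tool_rot: [154.9, 0.1, -16.7]
force: [-0.1, 0.6, 0.5]
grip_width: 0.0401
grasp_force: 30.0
```

Request:
drive_tool --angular '[[0.073,0,0],[0.073,0,0],[0.073,0,0],[0.073,0,0],[0.073,0,0],[0.073,0,0],[0,0,0],[0,0,0]]' --delta_pos '[[0,0.62,-0.02],[0,0.62,-0.02],[0,0.62,-0.02],[0,0.62,-0.02],[0,0.62,-0.02],[0,0.62,-0.02],[0,0,0],[0,0,0]]' --gripper '[2,2,2,2,2,2,2,2]'

```text
time_s: 16.65
tool_pos: [0.4982, 0.0301, 0.154]
tool_rot: [179.8, 0.2, -16.8]
force: [-0.6, -3.2, -3.1]
grip_width: 0.04
grasp_force: 30.0
```

```bash
python3 - <<'E'
from h import *
np.set_printoptions(precision=4,suppress=True)
o=telemetry.get_obs();print(o["qpos"],o["tool_pos"],o["tool_rot"],o["force"],o["wrist_torque"])
go([.4986,.028,.151],np.c_[az(-17),az(-107),[0,0,-1]])
E
```

```text
[  35.0275    6.6178  -43.676   108.7886    5.0647   66.725  -117.2416] [0.4982 0.0301 0.154 ] [179.8244   0.1691 -16.7606] [-0.5764 -3.1977 -3.1128] [-1.3305  0.4876  0.0163]
rot [0.003 0.003 0.004] deg 0.34189612456518076 shift cm before rot [0.098 0.186 0.301] after rot [0.098 0.186 0.301]
```

Request:
drive_tool --angular '[[0,0,0],[0,0,0],[0,0,0]]' --delta_pos '[[0.05,0.18,0.15],[0,0,0.1],[0,0,0]]' --gripper '[2,2,2]'

```text
time_s: 16.95
tool_pos: [0.4988, 0.0296, 0.1521]
tool_rot: [179.9, 0.1, -16.6]
force: [-1.4, -1.5, 0.5]
grip_width: 0.0396
grasp_force: 30.0
```

Request:
drive_tool --angular '[[0,0,0],[0,0,0],[0,0,0],[0,0,0],[0,0,0],[0,0,0],[0,0,0],[0,0,0]]' --delta_pos '[[0,0,0],[0,0,0],[0,0,0],[0,0,0],[0,0,0],[0,0,0],[0,0,0],[0,0,0]]' --gripper '[4.3,4.3,4.3,4.3,4.3,4.3,4.3,4.3]'

```text
time_s: 17.75
tool_pos: [0.4989, 0.0288, 0.152]
tool_rot: [180.0, 0.1, -16.7]
force: [0.6, -0.4, 0.5]
grip_width: 0.043
grasp_force: 0.0
```

```bash
python3 - <<'E'
from h import *
for i in range(3):
    o=telemetry.get_obs();print(o["time_s"],o["grasp_force"],o["grip_width"],o["force"]);eyes.read_camera("wrist")
E
```

```text
17.75 0.022407925425795838 0.043028981255912056 [ 0.60063077 -0.38650706  0.50064458]
17.8 0.019720038326340728 0.04315177370391545 [ 0.85016997  0.69764749 -0.4918624 ]
17.85 0.01632809144211933 0.0432361917950852 [-1.23423297  0.38319678 -0.35453069]
```

Request:
drive_tool --angular '[[0,0,0],[0,0,0],[0,0,0],[0,0,-0.146],[0,0,-0.146],[0,0,-0.146],[0,0,-0.146],[0,0,-0.146],[0,0,-0.146],[0,0,-0.146],[0,0,-0.146],[0,0,-0.146],[0,0,-0.146],[0,0,-0.146],[0,0,-0.146],[0,0,-0.146],[0,0,-0.146],[0,0,0]]' --delta_pos '[[0,0,0],[0,0,0],[0,0,0],[0,0,0],[0,0,0],[0,0,0],[0,0,0],[0,0,0],[0,0,0],[0,0,0],[0,0,0],[0,0,0],[0,0,0],[0,0,0],[0,0,0],[0,0,0],[0,0,0],[0,0,0]]' --gripper '[2,2,2,2,2,2,2,2,2,2,2,2,2,2,2,2,2,2]' --squeeze 50

```text
time_s: 19.7
tool_pos: [0.4989, 0.0285, 0.152]
tool_rot: [-179.9, 0.0, 100.4]
force: [0.8, -0.6, -0.2]
grip_width: 0.0393
grasp_force: 50.0
```

```bash
python3 - <<'E'
from h import *
o=telemetry.get_obs();print(o["time_s"],o["qpos"],o["tool_pos"],o["tool_rot"],o["force"],o["wrist_torque"])
go([.4986,.028,.151],np.c_[az(109),az(19),[0,0,-1]])
E
```

```text
19.7 [ 44.34747318   8.334308   -53.71700709 108.70240312   7.32093133
  66.63204442  -1.57258694] [0.49890074 0.02846673 0.15195559] [-1.79882734e+02  4.80772021e-03  1.00437217e+02] [ 0.83072247 -0.6458909  -0.23771999] [-0.34138914  0.04835668 -0.03249695]
rot [-0.002 -0.    -0.149] deg 8.563590714089534 shift cm before rot [-0.04  -0.038  0.096] after rot [-0.034 -0.044  0.096]
```

Request:
drive_tool --angular '[[0,0,-0.1],[0,0,-0.07],[0,0,0]]' --delta_pos '[[-0.03,-0.03,0.2],[0,0,0.1],[0,0,0]]' --gripper '[2,2,2]'

```text
time_s: 20.0
tool_pos: [0.4999, 0.0273, 0.1514]
tool_rot: [-179.9, 0.1, 110.0]
force: [-3.3, -3.0, 15.4]
grip_width: 0.0393
grasp_force: 50.0
```

Request:
drive_tool --angular '[[0,0,-0.05],[0,0,-0.05],[0,0,0]]' --delta_pos '[[0,0,0],[0,0,0],[0,0,0]]' --gripper '[2,2,2]'

```text
time_s: 20.3
tool_pos: [0.4998, 0.0271, 0.151]
tool_rot: [-179.9, 0.1, 115.7]
force: [-1.8, -3.8, 13.1]
grip_width: 0.0399
grasp_force: 50.0
```

Request:
drive_tool --angular '[[0,0,-0.05],[0,0,-0.04],[0,0,0]]' --delta_pos '[[0,0,0],[0,0,0],[0,0,0]]' --gripper '[2,2,2]'

```text
time_s: 20.6
tool_pos: [0.4976, 0.0282, 0.1484]
tool_rot: [-179.8, -0.1, 120.9]
force: [-1.4, -0.3, -2.2]
grip_width: 0.04
grasp_force: 50.0
```

Request:
drive_tool --angular '[[0,0,-0.03],[0,0,0],[0,0,0],[0,0,0],[0,0,0]]' --delta_pos '[[0,0,0],[0,0,0.4],[0,0,0.4],[0,0,0.4],[0,0,0]]' --gripper '[2,2,2,2,2]'

```text
time_s: 21.1
tool_pos: [0.4986, 0.0286, 0.1362]
tool_rot: [-179.9, -0.1, 122.7]
force: [0.5, -1.9, -3.8]
grip_width: 0.0398
grasp_force: 50.0
```

Request:
drive_tool --angular '[[0,0,0],[0,0,0],[0,0,0]]' --delta_pos '[[0,0,0.2],[0,0,0.2],[0,0,0]]' --gripper '[2,2,2]'

```text
time_s: 21.4
tool_pos: [0.4992, 0.0285, 0.1351]
tool_rot: [-179.9, 0.0, 122.8]
force: [-6.7, -2.2, 13.4]
grip_width: 0.0396
grasp_force: 50.0
```

Request:
drive_tool --angular '[[0,0,0.14],[0,0,0.14],[0,0,0.14],[0,0,0.14],[0,0,0.14],[0,0,0.14],[0,0,0]]' --delta_pos '[[0,0,0.04],[0,0,0.04],[0,0,0.05],[0,0,0.05],[0,0,0.05],[0,0,0.05],[0,0,0]]' --gripper '[2,2,2,2,2,2,2]' --squeeze 60

```text
time_s: 22.1
tool_pos: [0.4996, 0.0284, 0.1323]
tool_rot: [180.0, 0.1, 74.4]
force: [-3.8, -2.5, 11.0]
grip_width: 0.0395
grasp_force: 60.0
```

```bash
python3 - <<'E'
from h import *
o=telemetry.get_obs();print(o["time_s"],o["qpos"],o["tool_pos"],o["tool_rot"],o["force"],o["wrist_torque"])
E
```

```text
22.1 [ 40.46205954   9.21176297 -49.92396982 110.01256897   7.89523774
  64.27425695 -28.10563435] [0.49957895 0.02842846 0.13226075] [1.79999957e+02 7.95478013e-02 7.44383464e+01] [-3.84917734 -2.47743193 10.966816  ] [-0.60920172  1.23291133 -0.15647554]
```

Request:
drive_tool --angular '[[0,0,0.14],[0,0,0.14],[0,0,0.14],[0,0,0.14],[0,0,0.14],[0,0,0.14],[0,0,0],[0,0,0]]' --delta_pos '[[0,0,0.05],[0,0,0.05],[0,0,0.05],[0,0,0.05],[0,0,0.05],[0,0,0.05],[0,0,0],[0,0,0]]' --gripper '[2,2,2,2,2,2,2,2]'

```text
time_s: 22.9
tool_pos: [0.4998, 0.0285, 0.1299]
tool_rot: [179.9, 0.0, 26.5]
force: [-5.9, -0.2, 14.8]
grip_width: 0.0398
grasp_force: 60.0
```

```bash
python3 - <<'E'
from h import *
o=telemetry.get_obs();print(o["time_s"],o["qpos"],o["tool_pos"],o["tool_rot"],o["force"],o["wrist_torque"])
p=eyes.read_camera("wrist");save(p,"w.png",(160,0,480,240),2.5)
E
```

```text
22.9 [ 35.89456551   8.54803839 -44.90988269 110.26344047   6.79168737
  63.83294954 -75.24785805] [0.49975995 0.02853214 0.12990126] [1.79937896e+02 3.31134608e-02 2.64551881e+01] [-5.87339002 -0.20377217 14.84349948] [-0.52692782  1.64111925 -0.17355361]
```

View pics/w.png

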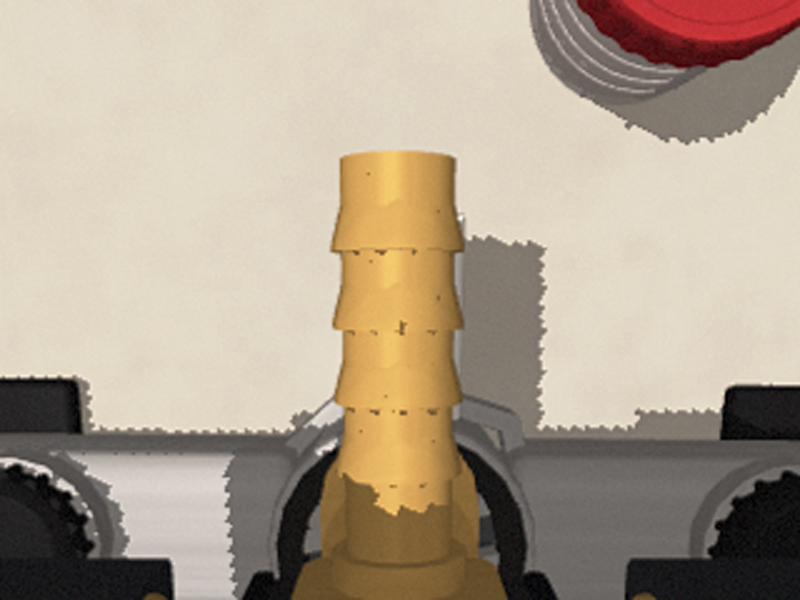

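The barb at (398,150–480) is square to the bar and covers the arrow tab. I'll ease off the downward push to see where the thread holds it.

Request:
drive_tool --angular '[[0,0,0],[0,0,0],[0,0,0]]' --delta_pos '[[0,0,-0.2],[0,0,-0.1],[0,0,0]]' --gripper '[2,2,2]'

```text
time_s: 23.25
tool_pos: [0.4995, 0.0284, 0.1313]
tool_rot: [180.0, 0.0, 26.5]
force: [-2.0, -1.4, 6.8]
grip_width: 0.0395
grasp_force: 60.0
```

Request:
drive_tool --angular '[[0,0,0],[0,0,0],[0,0,0]]' --delta_pos '[[0,0,-0.15],[0,0,-0.15],[0,0,0]]' --gripper '[2,2,2]'

```text
time_s: 23.55
tool_pos: [0.4991, 0.0282, 0.1317]
tool_rot: [-180.0, 0.0, 26.5]
force: [6.0, -1.4, -12.1]
grip_width: 0.0395
grasp_force: 60.0
```

Request:
drive_tool --angular '[[0,0,0.055],[0,0,0],[0,0,0]]' --delta_pos '[[0,0,0.2],[0,0,0],[0,0,0]]' --gripper '[2,2,2]'

```text
time_s: 23.85
tool_pos: [0.4992, 0.0283, 0.1313]
tool_rot: [-180.0, 0.0, 23.4]
force: [1.9, -2.2, -0.6]
grip_width: 0.0394
grasp_force: 60.0
```

Release and retreat upward.

Request:
drive_tool --angular '[[0,0,0],[0,0,0],[0,0,0],[0,0,0],[0,0,0],[0,0,0],[0,0,0],[0,0,0],[0,0,0],[0,0,0],[0,0,0],[0,0,0],[0,0,0]]' --delta_pos '[[0,0,0],[0,0,0],[0,0,0],[0,0,0],[0,0,0],[0,0,0],[0,0,0],[0,0,-2],[0,0,-3],[0,0,-3],[0,0,-3],[0,0,0],[0,0,0]]' --gripper '[7,7,7,7,7,7,7,7,7,7,7,7,7]'

```text
time_s: 25.15
tool_pos: [0.499, 0.0285, 0.2415]
tool_rot: [180.0, 0.1, 23.4]
force: [-0.3, -0.3, -0.6]
grip_width: 0.07
grasp_force: 0.0
```

```bash
python3 - <<'E'
from h import *
np.set_printoptions(precision=4,suppress=True)
o=telemetry.get_obs();print(o["time_s"],o["tool_pos"],o["force"],o["grip_width"])
p=eyes.read_camera("wrist");s=eyes.read_camera("scene")
M=np.array([.4986,.028,.1313])
for a in(23.4,26):
  print(a,w2px(p,M+az(a)*.086),w2px(p,M+[0,0,.024]),w2px(p,np.array([.4986,.028,.055])+az(26)*.064))
print(w2px(s,M+[0,0,.024]),w2px(s,M+az(23.4)*.086))
save(dict(pixels=np.vstack([cv2.resize(p["pixels"][0:240,160:480],(640,400)) ,cv2.resize(s["pixels"][140:200,360:460],(640,200))])),"y.png")
E
```

```text
25.15 [0.499  0.0285 0.2415] [-0.2611 -0.3072 -0.5944] 0.06997436883926166
23.4 [319.5789  87.6241] [319.7251 212.4803] [316.5059 118.3573]
26 [314.1272  87.7618] [319.7251 212.4803] [316.5059 118.3573]
[410.8682 150.0697] [384.3358 154.349 ]
```

View pics/y.png

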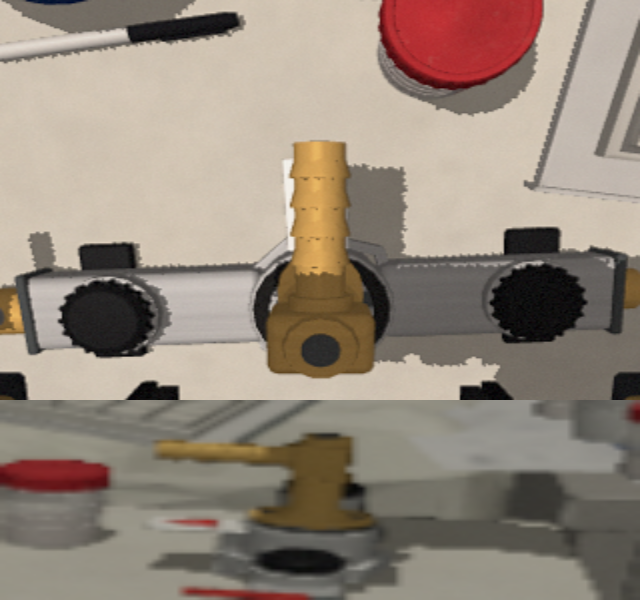

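The elbow stands upright: cap at (321,350), barb end at (320,145), about 2° past square to the bar. The gripper is clear above it, so I'm handing in.

```bash
python3 -c "
from cell import env
print(env.sign_off())"
```

```text
the job is handed in; nothing more can be done
None
```

The elbow is screwed into the middle port and handed in at about 25 s of the 53 s; the sign-off returned no verdict. It stands upright with its barb about 2° past the arrow, the seal is squeezed an estimated 1.3–1.5 mm (not measured directly), the gripper is released and clear, and the jars, cup and tub were not touched. On the first release it leaned about 25° in the bore, so I righted it by its flats and let go again, then re-gripped and turned it in.

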